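Comb the breadsticks into a closed row on the tray

TASK

Take the toothed pastry comb out of its rack and, with it, comb the five scattered breadsticks along the tray into one parallel row, side by side against the short rim at the end away from the rack; press the row together with a few newtons until you feel it close up, but gently, so that no breadstick cracks and the tray is not gouged. Touch the breadsticks with the comb only, hang the comb back in its rack, and leave everything else where it is.

Things in the scene. Friction and masses are not known exactly. Their poses are not given: they have to be found in the camera images.
- tray: beige canteen tray, 460 mm long (its y) by 360 mm wide (its x), which grips the table and does not slide. Origin: centre of its underside on the table; z up. Its flat floor is 6 mm above the origin and measures 420 mm (y) by 320 mm (x) between upright rims; the rims' top is 24 mm above the origin. The inner face of the short rim at the end away from the rack is at +210 mm along the tray's y (the tray's y points away from the rack)
- comb_grip (a point): centre of the pastry comb's beech grip bar. The bar is 140 mm long (x), 26 mm thick (y, grasp it across this from above) and 34 mm high (z up). Below it hangs a steel blade 130 mm wide (x), 3 mm thick (y) whose lower edge is cut into nine teeth 17 mm long and 8.5 mm wide with 6.7 mm gaps; the tips of the teeth are 67 mm below this point, the blade leaves the grip 50 mm above the tips. The comb weighs about 200 g; it is alike on both faces
- comb_tips (a point): point on the comb midway along the line of its tooth tips, 67 mm below comb_grip on the comb's own z; same axes as comb_grip
- comb: the pastry comb as a whole; origin at the middle of the line of tooth tips, axes as comb_grip
- rack_seat (a point): where the centre of the comb's grip is when the comb hangs in its rack. The steel bench rack is fixed to the table: two level bars 6 mm thick run along this x, 180 mm long, with a 14 mm gap between them (their tops 17 mm below this point, 80 mm above the table); the grip rests across both bars and the blade hangs down through the gap. End plates 185 mm apart stand 15 mm above the bars; nothing is above the grip. z up; to be lifted out, the comb must rise at least 65 mm
- stick0: one of five crisp, straight breadsticks, 130 mm long (its x) and 9 mm high, flat underneath and upright-sided, cut by hand and so of uneven width (its y), 9 to 17 mm from stick to stick; about 15 to 30 g. Origin: its centre, 4.5 mm above the tray floor. It slides when pushed with less than 0.5 N; it cracks if the comb presses on it with more than 12 N. When all are closed up against the rim, the push is felt to rise at once from under 1 N to several N; 3 to 8 N is right
- stick1: one of five crisp, straight breadsticks, 130 mm long (its x) and 9 mm high, flat underneath and upright-sided, cut by hand and so of uneven width (its y), 9 to 17 mm from stick to stick; about 15 to 30 g. Origin: its centre, 4.5 mm above the tray floor. It slides when pushed with less than 0.5 N; it cracks if the comb presses on it with more than 12 N. When all are closed up against the rim, the push is felt to rise at once from under 1 N to several N; 3 to 8 N is right
- stick2: one of five crisp, straight breadsticks, 130 mm long (its x) and 9 mm high, flat underneath and upright-sided, cut by hand and so of uneven width (its y), 9 to 17 mm from stick to stick; about 15 to 30 g. Origin: its centre, 4.5 mm above the tray floor. It slides when pushed with less than 0.5 N; it cracks if the comb presses on it with more than 12 N. When all are closed up against the rim, the push is felt to rise at once from under 1 N to several N; 3 to 8 N is right
- stick3: one of five crisp, straight breadsticks, 130 mm long (its x) and 9 mm high, flat underneath and upright-sided, cut by hand and so of uneven width (its y), 9 to 17 mm from stick to stick; about 15 to 30 g. Origin: its centre, 4.5 mm above the tray floor. It slides when pushed with less than 0.5 N; it cracks if the comb presses on it with more than 12 N. When all are closed up against the rim, the push is felt to rise at once from under 1 N to several N; 3 to 8 N is right
- stick4: one of five crisp, straight breadsticks, 130 mm long (its x) and 9 mm high, flat underneath and upright-sided, cut by hand and so of uneven width (its y), 9 to 17 mm from stick to stick; about 15 to 30 g. Origin: its centre, 4.5 mm above the tray floor. It slides when pushed with less than 0.5 N; it cracks if the comb presses on it with more than 12 N. When all are closed up against the rim, the push is felt to rise at once from under 1 N to several N; 3 to 8 N is right
- dip_pot: white pottery dip pot, round, 64 mm across and 38 mm high, standing on the tray beside the breadsticks; leave it alone. Origin: centre of its underside
- bowl: steel mixing bowl, 170 mm across, 70 mm high, on the table; leave it alone. Origin: centre of its underside
- rolling_pin: small wooden rolling pin, 240 mm long, 32 mm thick, on the table; leave it alone
- cutter: thin steel cutter ring 76 mm across, 30 mm high, on the table; leave it alone
- seed_jar: glass jar 68 mm across, 100 mm high with a steel lid, on the table; leave it alone
- scraper: plain (untoothed) bench scraper with a white plastic grip lying flat on the table, 130 mm wide; not the comb; leave it alone
Not all that is in view belongs to the job. Leave any pink look-alike of the part that bears rack_seat alone.

How it is judged:
On the way, in this order (a step that is already met when the one before it is completed fails the run):
1. the comb is taken out of its rack (distance between comb_grip and rack_seat above 0.07 m and contact force between comb and rack below 0.05 N), for 0.1 s.
2. the comb presses (more than 1.5 N) on the row of five breadsticks, closed up against the rim (y of stick0 in the frame of tray above 0.158 m and z of stick0 in the frame of tray between 0.008 and 0.014 m and angle between the x axis of each of stick0, stick1, stick2, stick3, stick4 and the x axis of tray, either way round below 0.06 rad and y of stick1 in the frame of tray above 0.154 m and z of stick1 in the frame of tray between 0.008 and 0.014 m and y of stick2 in the frame of tray above 0.1555 m and z of stick2 in the frame of tray between 0.008 and 0.014 m and y of stick3 in the frame of tray above 0.1543 m and z of stick3 in the frame of tray between 0.008 and 0.014 m and y of stick4 in the frame of tray above 0.1547 m and z of stick4 in the frame of tray between 0.008 and 0.014 m and (contact force between comb and stick0 above 1.5 N or contact force between comb and stick1 above 1.5 N or contact force between comb and stick2 above 1.5 N or contact force between comb and stick3 above 1.5 N or contact force between comb and stick4 above 1.5 N)), for 0.05 s.
At the end, for the whole second after the job is handed in: All five breadsticks lie on the tray floor in one layer, parallel (0.06 rad) to the short rim away from the rack and closed up against it, gaps adding up to 2.5 mm at most; the comb hangs upright, its grip on both bars of the rack, within 18 mm along, 9 mm across, 4 mm in height; all at rest (y of stick0 in the frame of tray above 0.158 m and z of stick0 in the frame of tray between 0.008 and 0.014 m and angle between the x axis of each of stick0, stick1, stick2, stick3, stick4 and the x axis of tray, either way round below 0.06 rad and y of stick1 in the frame of tray above 0.154 m and z of stick1 in the frame of tray between 0.008 and 0.014 m and y of stick2 in the frame of tray above 0.1555 m and z of stick2 in the frame of tray between 0.008 and 0.014 m and y of stick3 in the frame of tray above 0.1543 m and z of stick3 in the frame of tray between 0.008 and 0.014 m and y of stick4 in the frame of tray above 0.1547 m and z of stick4 in the frame of tray between 0.008 and 0.014 m and x of comb_grip in the frame of rack_seat between -0.018 and 0.018 m and y of comb_grip in the frame of rack_seat between -0.009 and 0.009 m and z of comb_grip in the frame of rack_seat between -0.004 and 0.004 m and angle between comb_grip's own z axis and vertical below 0.1 rad and linear speed of each of stick0, stick1, stick2, stick3, stick4, comb below 0.01 m/s); the robot touches nothing.
It fails at once if the comb presses on a breadstick with more than 12 N: it cracks (contact force between comb and stick0 above 12 N or contact force between comb and stick1 above 12 N or contact force between comb and stick2 above 12 N or contact force between comb and stick3 above 12 N or contact force between comb and stick4 above 12 N).
It fails at once if the fingers touch a breadstick (contact force between the fingers and stick0 above 0.3 N or contact force between the fingers and stick1 above 0.3 N or contact force between the fingers and stick2 above 0.3 N or contact force between the fingers and stick3 above 0.3 N or contact force between the fingers and stick4 above 0.3 N).
It fails at once if the comb is leant on the tray with more than 25 N (contact force between comb and tray above 25 N).
It fails at once if a bystander is moved more than 15 mm (distance of any of dip_pot, bowl, rolling_pin, cutter, seed_jar, scraper from where it was at the start of the episode above 0.015 m).
It also fails if it takes over 67 s, if anything falls off the work surface, if the arm or the gripper's body presses on something with over 40 N, if the wrist force passes 120 N, or if a joint passes its speed limit or range.

ROBOT

A 7-joint arm with a two-finger parallel gripper is mounted at the origin on the work surface. World frame = base frame: x ahead of the robot, y to its left, z up, the work surface at z = 0. Lengths are in m, angles in rad, forces in N, time in s.
With the tool pointing down it reaches from about 0.425 to 0.925 m from the base axis. Payload 6.8 kg.
Tool frame: the origin (TCP) lies midway between the tips of the shut fingers; the grasp point (between the pads) lies r.grasp_offset behind it (r.grasp_offset is the distance from the TCP to the grasp point, in m); z points along the fingers, y is the direction in which the jaws open and shut (so a half turn about z gives the same grasp; the last joint's range is limited). The gripper opens to 85 mm and grips with 20 to 120 N. Pads are 22 mm wide; open, the fingers measure 114 mm over their backs; the gripper's body (76 mm by 85 mm) begins 54 mm behind the grasp point. The pads swing forward as they close: fully open they stand 13 mm farther back than shut.
Start: joints at [-1.417, 0.477, 0.022, 1.555, -0.011, 1.109, -0.083], TCP at [0.175, 0.652, 0.231] pointing down, gripper open.
Joint ranges: [-2.96, 2.96], [-0.34, 2.1], [-1.41, 1.46], [0.24, 2.44], [-1.37, 4.51], [0.17, 1.92], [-2.96, 2.96]. Speed limits (rad/s): [2.39, 2.39, 3.14, 3.14, 3.14, 3.14, 3.14].

INTERFACE

Orientations are given as a rotation vector (axis times angle).
In Python, from bench import r gives the robot as it stands. The module is installed in compiled form; this text tells all that it offers.
- The arm moves only by the tool send_rows, never from a script. Its argument "moves" is one flat list of numbers, 4 for each row, row after row: the shift along the tool's x, y, z in mm, then the turn about the tool's z in degrees. A call has 1 to 8 rows; each row is the pose to reach, as a shift and turn from the pose commanded when the call began, along the tool's axes at that moment; what a row does not reach only later rows make up. A row lasts 1/8 s, in which the tool goes at most 62.5 mm and 10.7 degrees, less where a joint would pass 70% of its speed; a pose out of reach is approached as far as the arm can. A call with a gripper value outside its range is refused whole. "hand" is the closure, from 0 (fully open) to 1 (shut), set as the call begins (left out, the last holds). The fingers move at their own pace and stop on an object; "newtons" is the grip in N (left out, the last holds). Time passes only in rows, so rows that repeat a pose let the fingers close. It gives the time, the measured TCP pose, the force and the opening at its end, in the units of the state.
- r.get_obs(): the state, without advancing time (a new reading comes with each control period).
- r.grab_frame(name): name is "scene" or "side" or "wrist"; returns a dict with "img" (384x512x3 uint8, red, green, blue), "mtx" (3x3 intrinsics, pixels), "world_to_cam" (4x4, takes a point from world to camera coordinates). Camera axes: x right, y up, looking along -z (the intrinsics and any distortion apply to the point x, -y, -z); pixel columns grow to the right and rows downward; lengths in m; the calibration is good to about 2 mm. A picture is of the moment at which its call begins. There is no depth.
- r.hand_in(): hands the job in, once; it reports no verdict.
The state is a dict: "clock": time; "joints": joint angles; "qvel": joint speeds; "tau": joint torques, N m; "tcp_pos": TCP position; "orientation": TCP orientation; "contact_force": force on the tool from outside, world axes, zero at the start; "moment": the same for the moment, N m; "grip_width": finger opening in m.
Only numpy, scipy, OpenCV 4.12 (cv2) and the standard library are available. Lean on these libraries where they do the work, as an engineer would, in place of code of your own. Each camera call takes 0.05 s, during which the arm holds its last target.

## Working session

There is one attempt and no reset: what is moved stays moved. The work goes in short steps, Python scripts to look and compute and a tool call to move; the robot and the scene stay as the last step left them, time stands still between calls to the robot, and variables do not carry over. Pictures are saved under pics/ and viewed, and the job is handed in when it is done.

Besides the shell and the picture viewer there is one more tool, called as name(argument=value, ...) on one line, values as JSON. send_rows: Moves the arm, as the interface text tells. Its arguments: {"type":"object","properties":{"moves":{"type":"array"},"hand":{"type":"number"},"newtons":{"type":"number"}},"required":["moves"]}

```bash
mkdir -p pics; python3 - <<'E'
from bench import r
import cv2,numpy as np
o=r.get_obs();print(o,r.grasp_offset)
for n in["scene","side","wrist"]:
    f=r.grab_frame(n);cv2.imwrite(f"pics/{n}0.png",f["img"][:,:,::-1]);print(n,f["mtx"].tolist(),np.round(f["world_to_cam"],4).tolist(),[k for k in f])
E
```

```text
{'clock': 0.0, 'joints': array([-1.41712506,  0.47782477,  0.02235843,  1.55645833, -0.01150971,
        1.10931403, -0.08311387]), 'qvel': array([ 1.25792257e-03, -5.41687508e-04, -8.37136686e-05,  3.77165017e-04,
        1.58585297e-03,  1.40036106e-03,  2.71590589e-05]), 'tau': array([ 8.13837451e-04, -5.96456552e+01,  1.60863899e+00, -2.81192833e+01,
        1.25674755e-02,  9.46954242e-03, -6.10710330e-06]), 'tcp_pos': array([0.17455251, 0.6514167 , 0.23030665]), 'orientation': array([-4.10023139e-01, -3.11461367e+00,  2.94221484e-03]), 'contact_force': array([ 0.62476574, -0.32998406,  0.42138217]), 'moment': array([-0.01362393,  0.0093274 , -0.00252579]), 'grip_width': 0.08517942390706203} 0.0187
scene [[363.256938575899, 0.0, 262.7977930872306], [0.0, 363.256938575899, 193.7376730031609], [0.0, 0.0, 1.0]] [[-0.6979, 0.7159, -0.0203, 0.3554], [-0.4683, -0.4347, 0.7693, 0.156], [0.5419, 0.5464, 0.6386, -1.4282], [0.0, 0.0, 0.0, 1.0]] ['img', 'mtx', 'world_to_cam']
side [[482.5510713128917, 0.0, 257.66589910593257], [0.0, 482.5510713128917, 195.02411101526982], [0.0, 0.0, 1.0]] [[-0.978, -0.2083, -0.0075, 0.446], [0.1171, -0.5786, 0.8072, -0.1453], [-0.1725, 0.7886, 0.5902, -1.4483], [0.0, 0.0, 0.0, 1.0]] ['img', 'mtx', 'world_to_cam']
wrist [[274.41231536379394, 0.0, 255.62547456748712], [0.0, 274.41231536379394, 192.50267478929476], [0.0, 0.0, 1.0]] [[0.2593, 0.9658, -0.0032, -0.6727], [-0.9161, 0.2449, -0.3175, 0.0411], [-0.3059, 0.0853, 0.9482, -0.3815], [0.0, 0.0, 0.0, 1.0]] ['img', 'mtx', 'world_to_cam']
```

View pics/scene0.png

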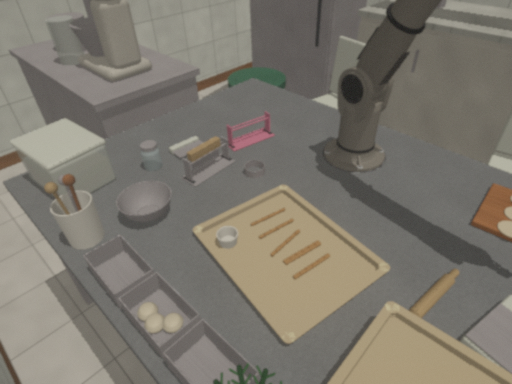

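View pics/side0.png

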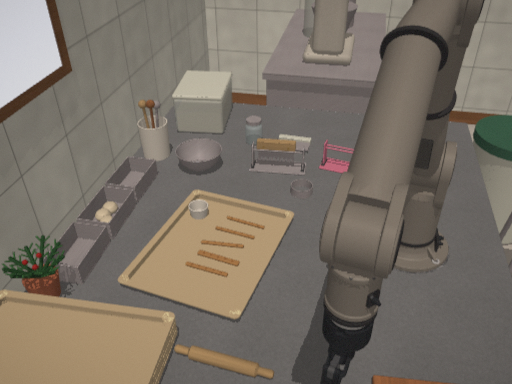

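View pics/wrist0.png

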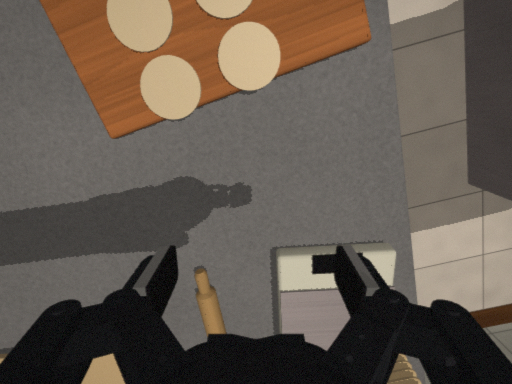

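The scene picture shows the tray with five sticks at about (290,250) and the pot at (228,238). There are two racks. The grey steel one at (205,155) carries a beech grip, so it fits the description. The pink one at (250,132) is the empty look-alike. I'll enlarge to confirm and to pick points.

```bash
cat > h.py <<'E'
import numpy as np,cv2
from bench import r
def cam(n):
    f=r.grab_frame(n);return f["img"],f["mtx"],f["world_to_cam"]
def ray(K,T,u,v):
    d=np.array([(u-K[0,2])/K[0,0],-(v-K[1,2])/K[1,1],-1.0]);R=T[:3,:3]
    return -R.T@T[:3,3],R.T@d
def plane(K,T,u,v,z):
    o,d=ray(K,T,u,v);return o+d*(z-o[2])/d[2]
def proj(K,T,X):
    X=np.atleast_2d(X);c=X@T[:3,:3].T+T[:3,3]
    return np.stack([K[0,0]*c[:,0]/-c[:,2]+K[0,2],K[1,1]*-c[:,1]/-c[:,2]+K[1,2]],1)
def crop(img,x0,y0,x1,y1,s,name):
    c=cv2.resize(img[y0:y1,x0:x1],None,fx=s,fy=s,interpolation=cv2.INTER_CUBIC)
    cv2.imwrite("pics/"+name,c[:,:,::-1])
E
python3 - <<'E'
from h import *
i,K,T=cam("scene");crop(i,160,110,280,190,6,"s1.png");crop(i,190,180,390,330,4,"s2.png")
j,K,T=cam("side");crop(j,240,110,360,190,6,"d1.png");crop(j,120,185,300,320,4,"d2.png")
np.savez("im0.npz",s=i,d=j)
E
```

```text
(no output)
```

View pics/s1.png

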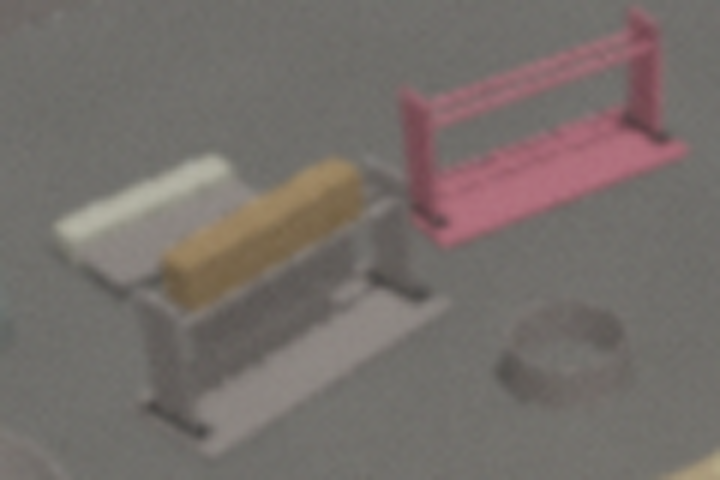

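View pics/d1.png

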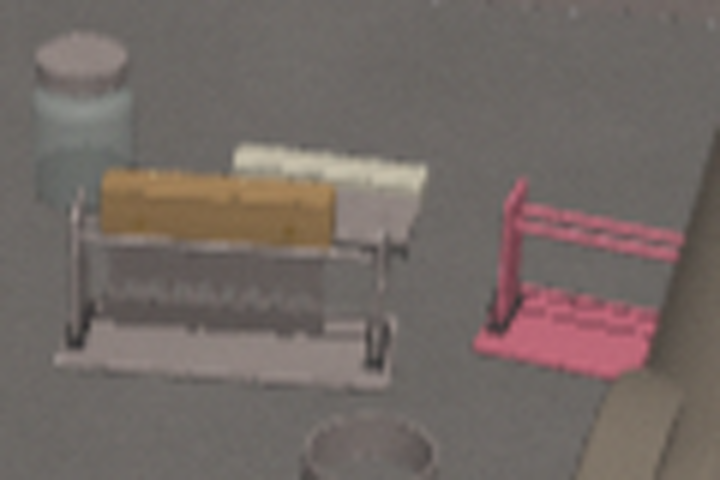

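View pics/s2.png

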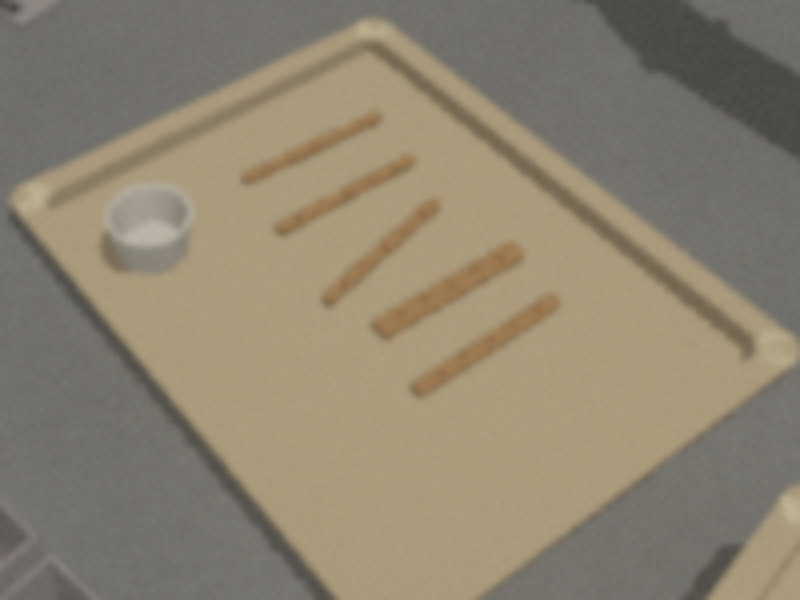

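View pics/d2.png

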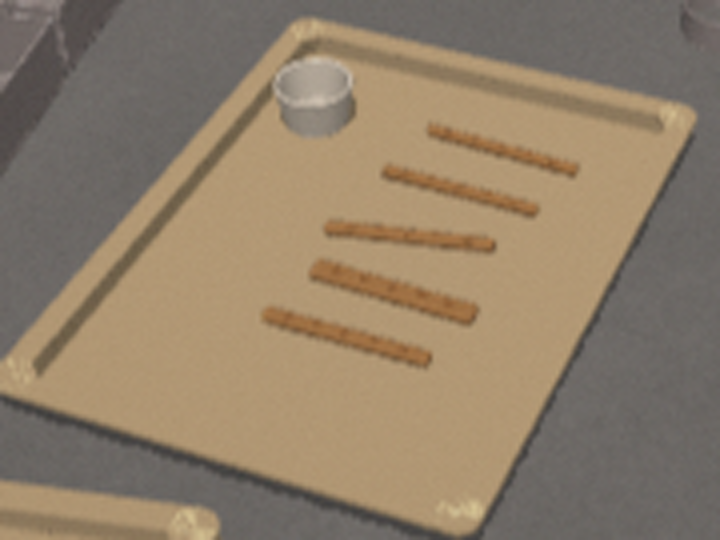

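```bash
cat > m.py <<'E'
from h import *
def comp(mask,near=None,amin=20):
    n,l,s,c=cv2.connectedComponentsWithStats(mask.astype(np.uint8))
    return [(l==k) for k in range(1,n) if s[k,4]>=amin]
def castmask(m,K,T,z):
    cs,_=cv2.findContours(m.astype(np.uint8),cv2.RETR_EXTERNAL,cv2.CHAIN_APPROX_NONE)
    c=max(cs,key=cv2.contourArea)[:,0,:]
    return np.array([plane(K,T,u,v,z)[:2] for u,v in c],np.float32)
def rect(P):
    (cx,cy),(w,h),a=cv2.minAreaRect(P*1000)
    if w<h:w,h=h,w;a+=90
    M=cv2.moments(P.reshape(-1,1,2)*1000)
    a=(a+90)%180-90
    return np.round([M['m10']/M['m00'],M['m01']/M['m00'],cx,cy,w,h,a],1)
def hsv(i): 
    h=cv2.cvtColor(cv2.GaussianBlur(i,(3,3),0),cv2.COLOR_RGB2HSV).astype(int);return h[...,0],h[...,1],h[...,2]
E
python3 - <<'E'
from m import *
for n in["scene","side"]:
    i,K,T=cam(n);H,S,V=hsv(i)
    print(n,"campos",-T[:3,:3].T@T[:3,3])
    pts={"scene":[(300,215),(285,243),(205,150),(250,260)],"side":[(210,258),(222,244),(276,145),(180,260)]}[n]
    for p in pts: print(p,i[p[1],p[0]],H[p[1],p[0]],S[p[1],p[0]],V[p[1],p[0]])
    beige=(S>55)&(H>8)&(H<30)
    for m in comp(beige,amin=3000):
        ys,xs=np.where(m);print("tray",xs.min(),xs.max(),ys.min(),ys.max(),rect(castmask(m,K,T,0.012)))
    st=(S>115)&(H<30)
    for m in comp(st,amin=25):
        ys,xs=np.where(m);print("st",int(xs.mean()),int(ys.mean()),m.sum(),rect(castmask(m,K,T,0.0105)), rect(castmask(m,K,T,0.097)))
E
```

```text
scene campos [1.09504775 0.59368068 0.79927879]
(300, 215) [170 154 123] 20 70 171
(285, 243) [149 118  80] 17 113 151
(205, 150) [120 101  74] 17 95 121
(250, 260) [172 155 125] 20 70 171
tray 193 389 185 343 [555.9 134.8 555.5 134.2 467.2 367.3  80.6]
tray 328 511 269 383 [570.9 537.8 536.3 486.5 385.1 293.9 -46.2]
st 67 178 32 [ 847.7 -664.9  846.9 -664.7   32.5   22.9   89.8] [ 874.8 -526.9  874.1 -526.7   28.9   20.4   89.8]
st 493 209 1147 [-27.2 506.  -32.2 524.7 254.2 108.9   5.9] [ 95.9 515.6  91.4 532.3 226.4  96.9   5.9]
st 301 252 122 [534.9 181.2 535.  181.  118.9  11.  -10.7] [596.4 226.5 596.4 226.3 105.9   9.8 -10.7]
st 311 265 73 [555.  231.4 554.7 231.3 118.5   5.9  -8.5] [614.3 271.1 613.9 271.  105.5   5.3  -8.5]
side campos [0.20333717 1.15095418 0.97548875]
(210, 258) [144 115  83] 16 111 151
(222, 244) [153 109  67] 15 143 146
(276, 145) [129 104  73] 17 113 129
(180, 260) [177 152 117] 17 87 178
tray 118 293 189 319 [565.6 130.9 565.4 130.3 471.5 367.9  80.5]
tray 0 177 269 383 [797.9 508.4 810.1 468.5 493.9 353.9  11.8]
st 42 70 1164 [ 1986.3 -1326.2  2026.4 
[... 987 characters left out ...]
 1072.5  311.8   16.4   16.3   11.6] [994.5 386.9 994.6 387.   14.9  14.8  11.6]
st 206 268 173 [555.1 232.4 555.3 232.4 128.8  15.2  -9.4] [523.5 314.7 523.7 314.7 117.3  13.8  -9.4]
st 34 266 34 [1031.9  323.  1032.9  323.6   23.3   17.2  -31. ] [957.7 397.2 958.5 397.7  21.2  15.7 -31. ]
st 43 284 626 [970.4 379.7 973.7 387.3  99.9  93.9 -56.8] [901.6 448.8 904.6 455.8  90.9  85.5 -56.8]
st 205 355 46 [471.6 505.6 473.6 506.4  33.4  18.9 -61.5] [447.5 563.4 449.4 564.2  30.4  17.2 -61.5]
st 244 365 47 [377.7 511.4 377.2 513.5  30.2  17.   17.7] [362.  568.8 361.6 570.6  27.5  15.5  17.7]
st 398 380 334 [ 39.6 481.6  17.1 474.4 151.7  17.3  11.8] [ 54.3 541.6  33.7 535.1 138.1  15.7  11.8]
```

```bash
python3 - <<'E'
from m import *
a=np.deg2rad(80.5);ey=np.array([np.cos(a),np.sin(a)]);ex=np.array([ey[1],-ey[0]])
c0=np.array([.560,.133])
for n in["scene","side"]:
    i,K,T=cam(n);H,S,V=hsv(i)
    beige=(S>50)&(H>8)&(H<30)
    pt={"scene":(250,260),"side":(180,260)}[n]
    m=[m for m in comp(beige,amin=3000) if m[pt[1],pt[0]]][0]
    for z in(0,.024):
        P=castmask(m,K,T,z)-c0; x=P@ex;y=P@ey
        for nm,s,o,sg,half in(("+x",x,y,1,.18),("-x",x,y,-1,.18),("+y",y,x,1,.23),("-y",y,x,-1,.23)):
            k=(abs(sg*s-half)<.03)&(abs(o)<(.19 if 'x' in nm else .14))
            p=np.polyfit(o[k],s[k],1);p=np.polyfit(o[k][abs(np.polyval(p,o[k])-s[k])<.004],s[k][abs(np.polyval(p,o[k])-s[k])<.004],1)
            print(n,z,nm,k.sum(),np.round(p[1]*1000,1),"tilt deg",np.round(np.degrees(p[0]),2))
    # grip
    box={"scene":(183,130,225,165),"side":(250,130,300,155)}[n]
    q=np.zeros_like(beige);q[box[1]:box[3],box[0]:box[2]]=1
    g=comp(q&(S>75)&(H>8)&(H<30),amin=100)
    for m in g:
        ys,xs=np.where(m);print("grip",xs.min(),xs.max(),ys.min(),ys.max(),rect(castmask(m,K,T,.097)))
    if n=="scene":
        sm=comp((S>88)&(H<30),amin=20)
        for m in sm:
            ys,xs=np.where(m)
            if 240<xs.mean()<340 and 200<ys.mean()<290: print("st",m.sum(),rect(castmask(m,K,T,.0105)))
E
```

```text
scene 0 +x 95 174.3 tilt deg -0.01
scene 0 -x 87 -197.6 tilt deg -0.06
scene 0 +y 81 228.7 tilt deg 0.04
scene 0 -y 71 -244.5 tilt deg 0.12
scene 0.024 +x 95 182.7 tilt deg 0.0
scene 0.024 -x 88 -178.1 tilt deg -0.05
scene 0.024 +y 81 238.1 tilt deg 0.09
scene 0.024 -y 72 -220.8 tilt deg 0.08
grip 188 219 137 160 [ 458.9 -341.   458.5 -340.9  161.    56.1    5. ]
st 127 [495.3   8.4 494.6   8.2 129.6  15.1 -12.2]
st 139 [515.8  62.7 515.1  62.7 127.3  13.9 -10.1]
st 149 [537.4 121.2 538.4 121.2 131.3  13.3   2.6]
st 257 [534.9 181.  534.6 181.3 132.8  21.  -10.9]
st 206 [555.5 231.3 554.4 231.7 131.9  15.2  -9. ]
side 0 +x 75 197.5 tilt deg -0.01
side 0 -x 88 -172.7 tilt deg -0.02
side 0 +y 93 223.7 tilt deg 0.0
side 0 -y 76 -250.4 tilt deg -0.11
side 0.024 +x 75 179.9 tilt deg 0.02
side 0.024 -x 88 -181.3 tilt deg -0.0
side 0.024 +y 95 241.5 tilt deg 0.03
side 0.024 -y 79 -221.0 tilt deg -0.07
grip 257 295 138 150 [ 460.7 -339.8  461.5 -339.6  141.8   75.8    3.4]
```

The enlarged crops confirm it: the grey rack at scene (205,150) and side (276,145) holds the toothed blade under the beech grip. The scraper (white grip) and the pink empty rack are left alone. Next I measure rack yaw, pot and jar.

```bash
cat > mv.py <<'E'
from h import *
from scipy.spatial.transform import Rotation as Ro
def delta(target,ang_y=None,start=None,o=None):
    """target world xyz (m); ang_y: desired world heading (deg) of tool y. prints shift in tool mm + turn deg (start=(pos,rotvec) commanded)"""
    o=o or r.get_obs()
    p=np.array(o["tcp_pos"] if start is None else start[0]);R=Ro.from_rotvec(o["orientation"] if start is None else start[1]).as_matrix()
    d=R.T@(np.array(target)-p)*1000
    h=np.degrees(np.arctan2(R[1,1],R[0,1]));t=0
    if ang_y is not None: t=-((ang_y-h+90)%180-90)
    return np.round(d,1),round(t,2),round(h,2)
E
python3 - <<'E'
from m import *
from mv import *
i,K,T=cam("scene");f=lambda x,y:(160+x/6,110+y/6)
def seg(a,b,z):
    A=plane(K,T,*a,z);B=plane(K,T,*b,z);print(A[:2].round(4),B[:2].round(4),np.degrees(np.arctan2(B[1]-A[1],B[0]-A[0])).round(1),np.linalg.norm(B-A).round(3))
seg(f(210,455),f(447,300),.003)
seg(f(165,258),f(335,158),.114);seg(f(185,270),f(360,170),.114);seg(f(180,308),f(360,215),.08)
print("pot",plane(K,T,190+148/4,180+210/4,.038)[:2])
i,K,T=cam("side");f=lambda x,y:(240+x/6,110+y/6)
seg(f(58,362),f(388,385),.003);seg(f(105,170),f(333,185),.114);seg(f(103,232),f(333,247),.08)
print("pot",plane(K,T,120+313/4,185+85/4,.038)[:2]);print("jar",plane(K,T,*f(85,55),.1)[:2])
print(delta((.55,.3,.25),80.5)) ; print(r.get_obs()["clock"])
E
```

```text
[ 0.5516 -0.2946] [ 0.3474 -0.311 ] -175.4 0.205
[ 0.5327 -0.3359] [ 0.3947 -0.349 ] -174.6 0.139
[ 0.5325 -0.3174] [ 0.3936 -0.3269] -176.1 0.139
[ 0.5309 -0.3324] [ 0.3937 -0.3318] 179.7 0.137
pot [ 0.64680466 -0.01069834]
[ 0.5483 -0.2928] [ 0.3473 -0.3074] -175.8 0.202
[ 0.5278 -0.3385] [ 0.391  -0.3474] -176.3 0.137
[ 0.526  -0.3232] [ 0.3876 -0.333 ] -175.9 0.139
pot [ 0.65073552 -0.00451455]
jar [ 0.57749471 -0.50829412]
(array([-453.6, -242.9,  -18.7]), np.float64(-5.5), np.float64(75.0))
0.55
```

```bash
python3 - <<'E'
from mv import *
o=r.get_obs();R=Ro.from_rotvec(o["orientation"]).as_matrix()
for t in [(.58,.25,.25),(.62,-.05,.25),(.4598,-.34,.2)]: print(delta(t,94.2))
E
```

```text
(array([-495.5, -283.4,  -18.7]), np.float64(-19.2), np.float64(75.0))
(array([-611.8, -562.8,  -18.7]), np.float64(-19.2), np.float64(75.0))
(array([-532.2, -884.4,   31.3]), np.float64(-19.2), np.float64(75.0))
```

send_rows(moves=[-50,-30,-5,0,-104,-60,-10,0,-158,-90,-15,0,-212,-120,-19,0,-266,-150,-19,0,-320,-180,-19,0,-374,-210,-19,0,-428,-240,-19,0])

```text
clock: 1.55
tcp_pos: [0.5273, 0.308, 0.2507]
orientation: [0.41, 3.114, 0.001]
contact_force: [0.5, 1.0, 0.1]
grip_width: 0.0852
```

```bash
python3 - <<'E'
from mv import *
o=r.get_obs();print(o["clock"],o["tcp_pos"])
for t in [(.62,-.05,.22),(.4598,-.34,.2)]: print(delta(t,94.2))
E
```

```text
1.55 [0.52728658 0.30802982 0.25065167]
(array([-182.1, -321.9,   30.5]), np.float64(-19.19), np.float64(75.01))
(array([-102.4, -643.5,   50.2]), np.float64(-19.19), np.float64(75.01))
```

send_rows(moves=[-30,-53,5,0,-60,-106,10,0,-90,-160,15,-3,-115,-215,20,-6,-130,-272,25,-9,-135,-330,30,-12,-130,-388,40,-15,-124,-446,50,-19.2])

```text
clock: 2.55
tcp_pos: [0.5298, -0.1553, 0.2003]
orientation: [-0.119, 3.138, -0.0]
contact_force: [0.5, -0.4, -0.4]
grip_width: 0.0851
```

```bash
python3 - <<'E'
from mv import *
o=r.get_obs();print(o["clock"],o["tcp_pos"])
for t in [(.4598,-.34,.2)]: print(delta(t,94.2))
E
```

```text
2.55 [ 0.52984294 -0.15529027  0.20031499]
(array([  83.8, -178.9,    0.3]), np.float64(0.13), np.float64(94.33))
```

send_rows(moves=[20,-45,0,0,42,-90,0,0,64,-136,0,0,84,-179,0,0,84,-179,0,0])

```text
clock: 3.18
tcp_pos: [0.4571, -0.3426, 0.2007]
orientation: [0.103, -3.14, 0.004]
contact_force: [-0.4, 0.5, -0.4]
grip_width: 0.0853
```

```bash
python3 - <<'E'
from mv import *
o=r.get_obs();print(o["clock"],o["tcp_pos"])
i,K,T=cam("wrist");cv2.imwrite("pics/w1.png",i[:,:,::-1])
print(proj(K,T,[(.4598,-.34,.114),o["tcp_pos"]]))
i,K,T=cam("side");crop(i,220,90,360,190,5,"d3.png")
E
```

```text
3.175 [ 0.45713185 -0.34260526  0.2007391 ]
[[259.74899853 201.51117279]
 [257.19947622 248.42429995]]
```

View pics/w1.png

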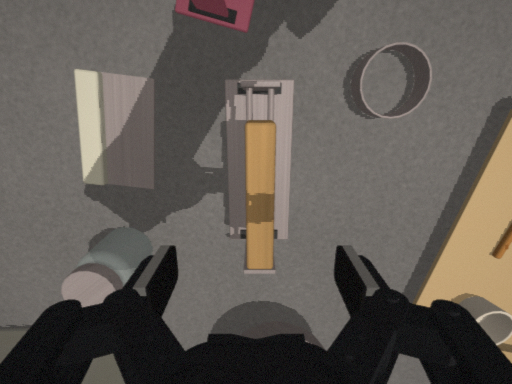

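View pics/d3.png

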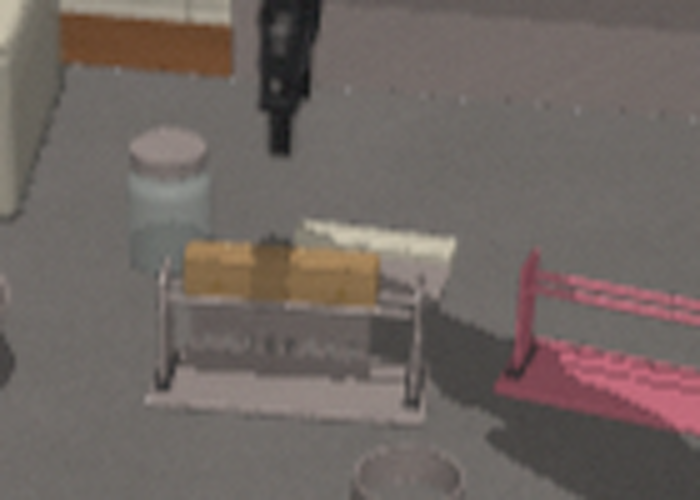

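```bash
python3 - <<'E'
from m import *
from mv import *
i,K,T=cam("wrist");H,S,V=hsv(i)
q=np.zeros(S.shape,bool);q[105:285,235:290]=1
for m in comp(q&(S>90)&(H<30),amin=300):
    ys,xs=np.where(m);print(xs.min(),xs.max(),ys.min(),ys.max(),rect(castmask(m,K,T,.114)))
crop(i,210,70,310,290,2.7,"w1c.png")
for u,v in((260,88),(260,271),(260,82),(260,94)): print(plane(K,T,u,v,.095)[:2].round(4))
for v in(140,180,220,255):
    row=(S[v]>90);c=np.where(row[235:290])[0]+235;print(v,c.min(),c.max(),[plane(K,T,c.mean(),v,.114)[:2].round(4)])
print(r.get_obs()["tcp_pos"])
E
```

```text
240 270 117 266 [ 459.8 -340.3  459.5 -340.6  138.8   25.9    3.9]
[ 0.3674 -0.3421]
[ 0.5469 -0.3283]
[ 0.3627 -0.3425]
[ 0.3722 -0.3417]
140 240 269 [array([ 0.4085, -0.3438])]
180 240 268 [array([ 0.4428, -0.3418])]
220 241 267 [array([ 0.4804, -0.3391])]
255 241 267 [array([ 0.5166, -0.3366])]
[ 0.46024864 -0.33717767  0.20024161]
```

View pics/w1c.png

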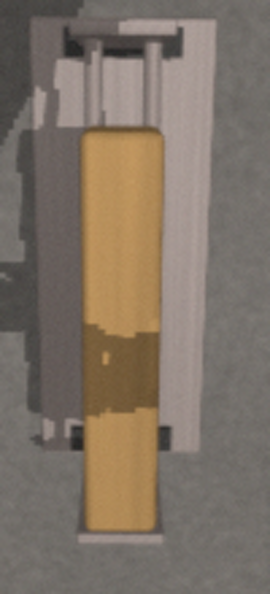

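```bash
python3 - <<'E'
from mv import *
o=r.get_obs();print(o["clock"],o["tcp_pos"],o["qvel"].round(3),o["contact_force"]);print(delta((.4598,-.3403,.081),94.0))
E
```

```text
3.325 [ 0.46024864 -0.33717767  0.20024161] [-0.017 -0.002 -0.013  0.003  0.001  0.002  0.003] [ 0.01277031  0.01587369 -0.38794477]
(array([  0.7,  -3.2, 119.2]), np.float64(0.26), np.float64(94.26))
```

send_rows(moves=[0,0,40,0,0,0,80,0,0,0,105,0,0,0,115,0,0,0,115,0])

```text
clock: 3.95
tcp_pos: [0.4602, -0.3372, 0.0852]
orientation: [0.117, -3.139, -0.001]
contact_force: [0.4, -0.9, 0.5]
grip_width: 0.0854
```

```bash
python3 - <<'E'
from mv import *
o=r.get_obs();print(o["clock"],o["tcp_pos"],o["qvel"].round(3),o["contact_force"]);print(delta((.4598,-.3403,.081),94.0))
E
```

```text
3.95 [ 0.46016562 -0.33723582  0.08520361] [ 0.003 -0.023  0.013 -0.017  0.004  0.006 -0.003] [ 0.39804834 -0.92653734  0.54791776]
(array([ 0.6, -3. ,  4.2]), np.float64(0.28), np.float64(94.28))
```

send_rows(moves=[0.5,-3,4,0.2,0.5,-3,4,0.2])

```text
clock: 4.2
tcp_pos: [0.4597, -0.3417, 0.082]
orientation: [-0.109, 3.139, -0.001]
contact_force: [1.0, 0.3, 0.2]
grip_width: 0.0855
```

send_rows(moves=[0,0,0,0,0,0,0,0,0,0,0,0,0,0,0,0,0,0,0,0,0,0,0,0], hand=1, newtons=70)

```text
clock: 4.95
tcp_pos: [0.4596, -0.3412, 0.0815]
orientation: [-0.11, 3.139, -0.0]
contact_force: [-0.5, 1.5, 4.9]
grip_width: 0.0251
```

```bash
python3 - <<'E'
from mv import *
o=r.get_obs();print(o["clock"],o["tcp_pos"],o["orientation"],o["contact_force"],o["grip_width"])
E
```

```text
4.95 [ 0.45959349 -0.34122166  0.08154571] [-1.09646273e-01  3.13928456e+00 -1.48569467e-04] [-0.54260488  1.4587157   4.86661385] 0.025101121723296736
```

send_rows(moves=[0,0,-12,0,0,0,-30,0,0,0,-60,0,0,0,-90,0,0,0,-110,0,0,0,-110,0])

```text
clock: 5.7
tcp_pos: [0.4603, -0.342, 0.1937]
orientation: [-0.109, 3.136, -0.003]
contact_force: [0.8, -0.3, -2.6]
grip_width: 0.0251
```

```bash
python3 - <<'E'
from mv import *
o=r.get_obs();print(o["clock"],o["tcp_pos"],o["contact_force"],o["grip_width"])
i,K,T=cam("side");crop(i,220,70,360,170,5,"d4.png")
for t in [(.50,-.15,.19),(.5021,-.0251,.12)]: print(delta(t,80.5))
E
```

```text
5.7 [ 0.46030202 -0.34199158  0.19366065] [ 0.76955024 -0.28712124 -2.59299026] 0.025112884729649638
(array([-53.6, 188.1,   2.1]), np.float64(13.49), np.float64(93.99))
(array([-64.3, 312.6,  72. ]), np.float64(13.49), np.float64(93.99))
```

View pics/d4.png

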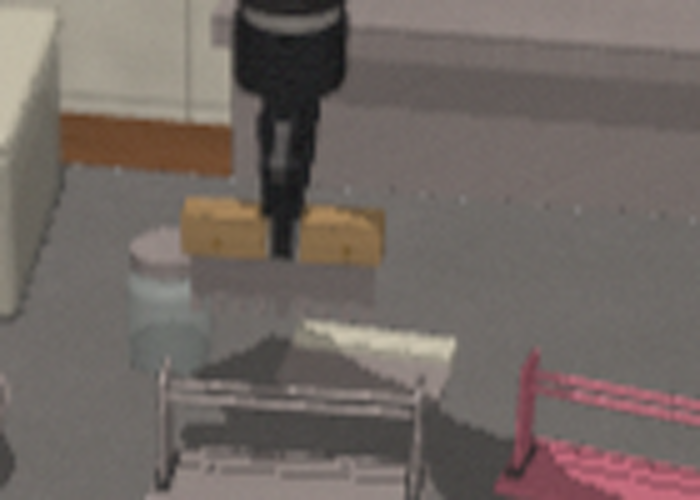

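The comb is out and level: grip at crop (280,230), teeth clear above the empty bars at (290,390). Next I carry it to the rear of the tray.

send_rows(moves=[-10,40,0,0,-20,90,0,0,-32,145,0,4,-44,200,10,8,-54,255,30,11,-62,300,55,13.5,-64,312,72,13.5,-64,312,72,13.5])

```text
clock: 6.75
tcp_pos: [0.4997, -0.0244, 0.1174]
orientation: [-0.256, -3.127, 0.001]
contact_force: [0.4, -0.4, -1.2]
grip_width: 0.0253
```

```bash
python3 - <<'E'
from mv import *
o=r.get_obs();print(o["clock"],o["tcp_pos"],o["orientation"],o["contact_force"],o["grip_width"])
i,K,T=cam("side");crop(i,110,120,310,270,4,"d5.png")
i,K,T=cam("scene");crop(i,180,120,380,270,4,"s5.png")
print(delta((.5021,-.0251,.0605),80.5))
E
```

```text
6.75 [ 0.49973775 -0.02436852  0.11744681] [-2.55644311e-01 -3.12664654e+00  1.16827286e-03] [ 0.38792137 -0.36425042 -1.18987092] 0.025331009991596817
(array([-0.8,  1.6, 58.7]), np.float64(-0.06), np.float64(80.44))
```

View pics/d5.png

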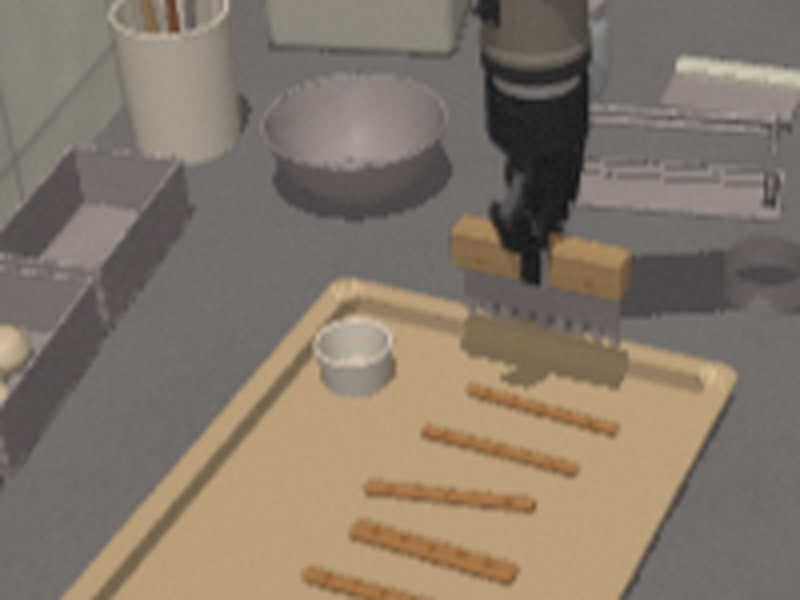

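View pics/s5.png

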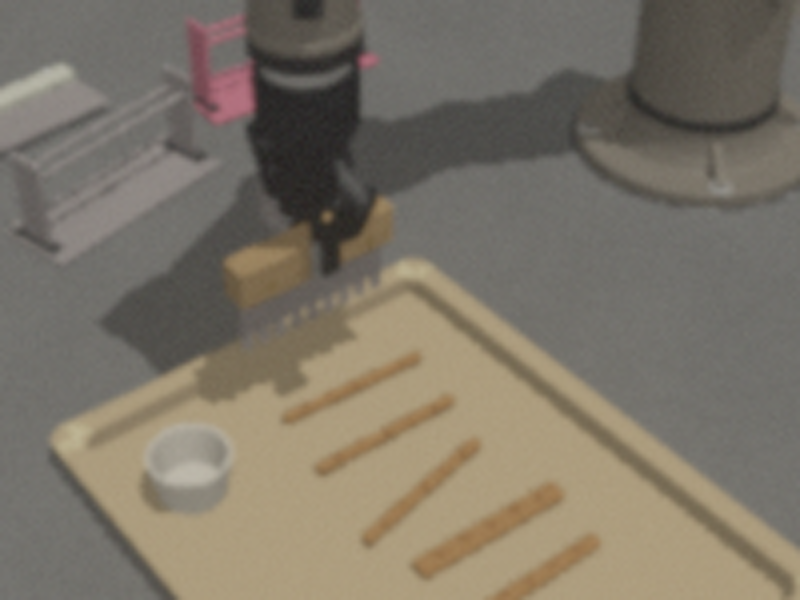

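send_rows(moves=[0,0,25,0,0,0,45,0,0,0,50,0,0,0,50,0,0,0,50,0])

```text
clock: 7.48
tcp_pos: [0.5022, -0.0258, 0.0702]
orientation: [0.261, 3.129, 0.0]
contact_force: [0.6, 0.4, -2.0]
grip_width: 0.0252
```

```bash
python3 - <<'E'
from mv import *
o=r.get_obs();print(o["clock"],o["tcp_pos"],o["orientation"],o["contact_force"],o["qvel"].round(3))
i,K,T=cam("side");crop(i,190,170,310,260,6,"d6.png")
print(delta((.5021,-.0251,.0605),80.5))
E
```

```text
7.475 [ 0.50219887 -0.02581039  0.07023537] [2.60978571e-01 3.12906280e+00 4.42881920e-04] [ 0.61565883  0.42998777 -2.00688458] [-0.005 -0.001 -0.004  0.    -0.002 -0.003 -0.001]
(array([0.2, 0.6, 9.7]), np.float64(-0.02), np.float64(80.48))
```

View pics/d6.png

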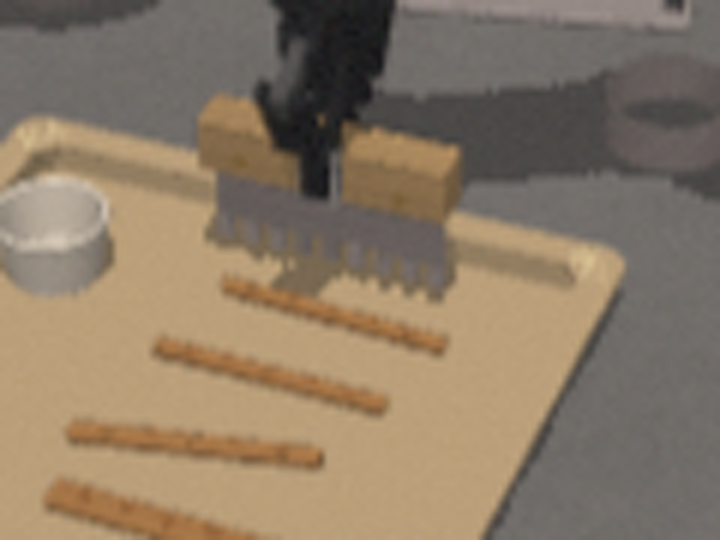

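send_rows(moves=[0,0,5,0,0,0,9.5,0,0,0,9.5,0,0,4,9.5,0,0,10,9.5,0,0,17,9.5,0,0,25,9.5,0,0,33,9.5,0])

```text
clock: 8.52
tcp_pos: [0.507, 0.0078, 0.0598]
orientation: [0.259, 3.131, 0.0]
contact_force: [-0.8, -0.1, -2.9]
grip_width: 0.0251
```

send_rows(moves=[0,8,0,0,0,16,0,0,0,24,0,0,0,32,0,0,0,40,0,0,0,48,0,0,0,56,0,0,0,64,0,0])

```text
clock: 9.52
tcp_pos: [0.5176, 0.0707, 0.0598]
orientation: [-0.26, -3.131, -0.0]
contact_force: [0.3, 0.1, -1.6]
grip_width: 0.0255
```

```bash
cat > st.py <<'E'
from mv import *
import sys
o=r.get_obs();print(o["clock"],o["tcp_pos"].round(4),o["contact_force"].round(2),o["orientation"].round(4))
a=np.deg2rad(80.5);ey=np.array([np.cos(a),np.sin(a)]);ex=np.array([ey[1],-ey[0]])
d=o["tcp_pos"][:2]-[.5626,.1422];print("tray x,y mm",d@ex*1000,d@ey*1000,"force along y",o["contact_force"][:2]@ey,delta((.5,0,.0605),80.5))
n=sys.argv[1]
i,K,T=cam("side");crop(i,110,185,300,325,4,"d%s.png"%n)
i,K,T=cam("scene");crop(i,190,180,390,330,4,"s%s.png"%n)
E
python3 st.py 7
```

```text
9.525 [0.5176 0.0707 0.0598] [ 0.32  0.14 -1.58] [-0.2603 -3.1308 -0.    ]
tray x,y mm -32.6114292300039 -77.98435227998229 force along y 0.18785535758887217 (array([  5.7, -72.6,  -0.7]), np.float64(-0.01), np.float64(80.49))
```

View pics/d7.png

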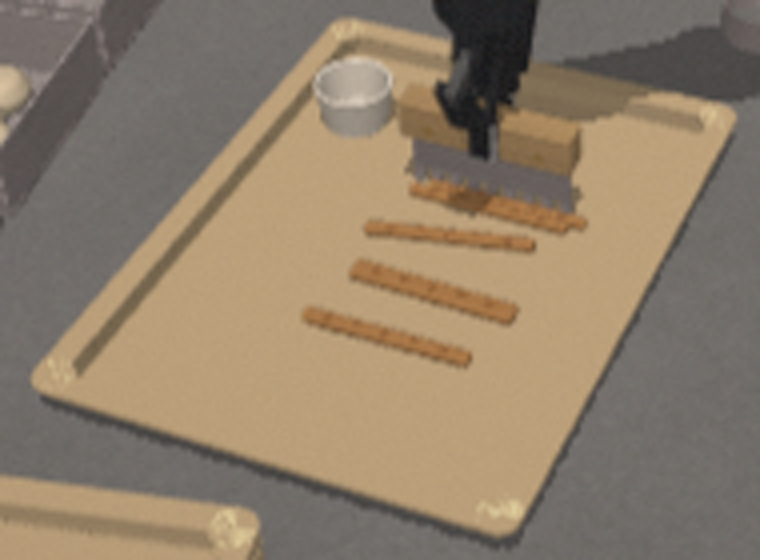

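The picture shows the first two sticks bunched flat under the blade at crop (490,205). Pushing on.

send_rows(moves=[0,8,0,0,0,16,0,0,0,24,0,0,0,32,0,0,0,40,0,0,0,48,0,0,0,56,0,0,0,64,0,0])

```text
clock: 10.62
tcp_pos: [0.5281, 0.1338, 0.0598]
orientation: [0.26, 3.131, 0.0]
contact_force: [1.3, -0.2, -2.0]
grip_width: 0.0248
```

```bash
python3 st.py 8
```

```text
10.625 [0.5281 0.1338 0.0598] [ 1.31 -0.25 -1.95] [0.2601 3.1308 0.    ]
tray x,y mm -32.602653381428766 -13.930798230258945 force along y -0.027573155364701903 (array([   5.7, -136.7,   -0.7]), np.float64(-0.0), np.float64(80.5))
```

View pics/d8.png

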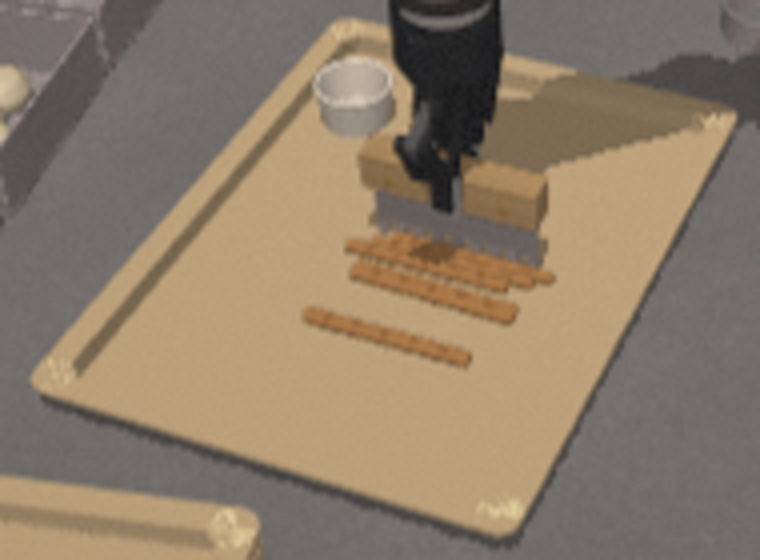

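Three sticks are now aligned at about crop (450,265). Continuing.

send_rows(moves=[0,8,0,0,0,16,0,0,0,24,0,0,0,32,0,0,0,40,0,0,0,48,0,0,0,56,0,0,0,64,0,0])

```text
clock: 11.72
tcp_pos: [0.5387, 0.1969, 0.0598]
orientation: [-0.26, -3.131, 0.0]
contact_force: [-0.4, -1.3, -1.7]
grip_width: 0.0251
```

send_rows(moves=[0,8,0,0,0,16,0,0,0,24,0,0,0,32,0,0,0,40,0,0,0,48,0,0,0,56,0,0,0,64,0,0])

```text
clock: 12.72
tcp_pos: [0.5492, 0.2601, 0.0598]
orientation: [-0.26, -3.131, 0.0]
contact_force: [-0.8, -0.9, -2.1]
grip_width: 0.0249
```

```bash
python3 st.py 9
```

```text
12.725 [0.5492 0.2601 0.0598] [-0.8  -0.92 -2.11] [-0.2602 -3.1308  0.    ]
tray x,y mm -32.620172590176615 114.04178265402987 force along y -1.0408652114306658 (array([   5.6, -264.6,   -0.7]), np.float64(-0.0), np.float64(80.5))
```

View pics/d9.png

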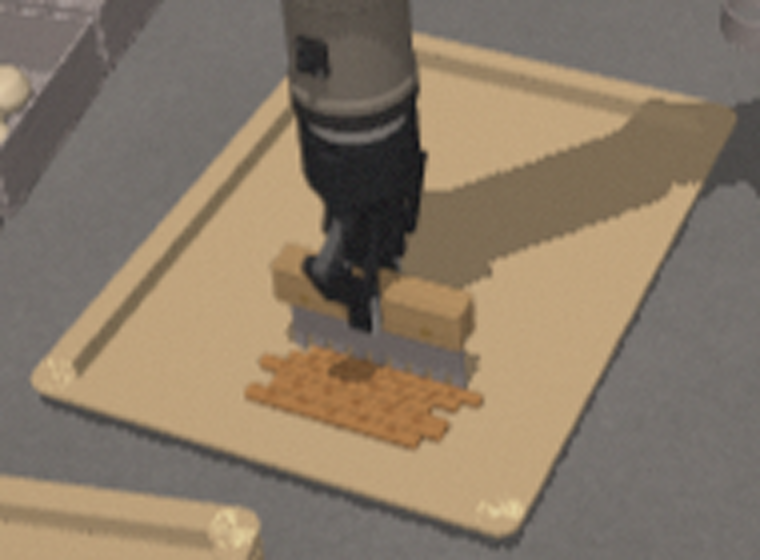

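View pics/s9.png

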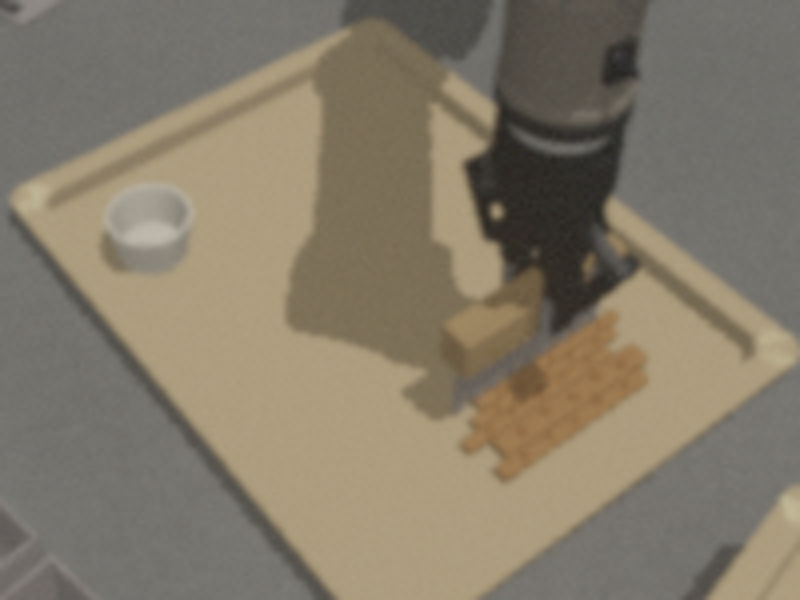

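All five are in one parallel bundle at side crop (360,390), about 30 mm from the rim. Now slow approach.

send_rows(moves=[0,4,0,0,0,8,0,0,0,12,0,0,0,15,0,0,0,18,0,0,0,20,0,0,0,22,0,0,0,23,0,0])

```text
clock: 13.82
tcp_pos: [0.553, 0.2823, 0.0598]
orientation: [-0.26, -3.131, -0.0]
contact_force: [-1.3, -0.3, -2.6]
grip_width: 0.025
```

send_rows(moves=[0,1,0,0,0,2,0,0,0,2,0,0])

```text
clock: 14.2
tcp_pos: [0.5533, 0.2844, 0.0598]
orientation: [0.26, 3.131, 0.0]
contact_force: [-0.4, 0.2, -2.7]
grip_width: 0.0249
```

```bash
python3 st.py 10
```

```text
14.2 [0.5533 0.2844 0.0598] [-0.38  0.16 -2.7 ] [2.6000e-01 3.1307e+00 4.0000e-04]
tray x,y mm -32.60467480139571 138.72418369776625 force along y 0.09125365291818559 (array([   5.7, -289.3,   -0.8]), np.float64(0.0), np.float64(80.5))
```

View pics/d10.png

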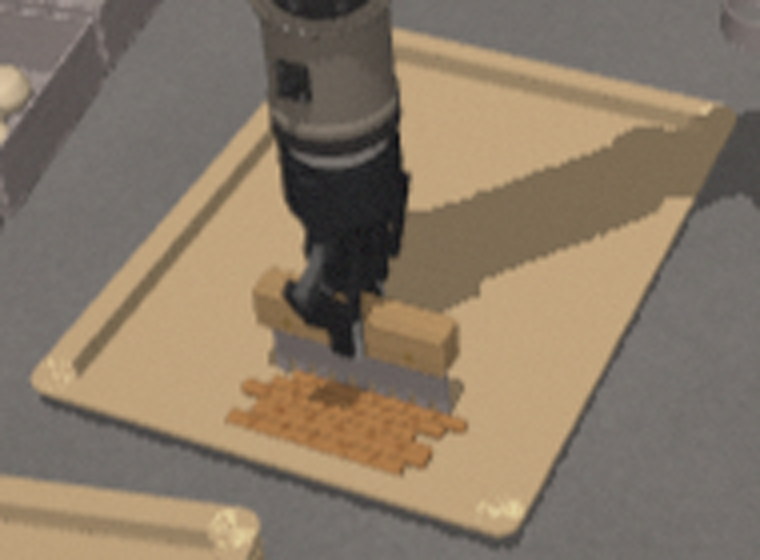

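send_rows(moves=[0,1,0,0,0,2,0,0,0,3,0,0])

```text
clock: 14.68
tcp_pos: [0.5539, 0.2871, 0.0598]
orientation: [0.26, 3.131, -0.0]
contact_force: [0.1, -0.9, -1.9]
grip_width: 0.0252
```

send_rows(moves=[0,1,0,0,0,2,0,0])

```text
clock: 14.92
tcp_pos: [0.5541, 0.2892, 0.0598]
orientation: [-0.26, -3.131, 0.0]
contact_force: [0.6, -0.9, -0.9]
grip_width: 0.0254
```

send_rows(moves=[0,1,0,0,0,1,0,0])

```text
clock: 15.18
tcp_pos: [0.5543, 0.2904, 0.0598]
orientation: [0.26, 3.131, 0.001]
contact_force: [0.4, 0.8, -1.9]
grip_width: 0.0249
```

send_rows(moves=[0,1,0,0,0,1,0,0])

```text
clock: 15.42
tcp_pos: [0.5544, 0.2914, 0.0598]
orientation: [0.26, 3.131, 0.0]
contact_force: [0.8, -0.4, -1.2]
grip_width: 0.0253
```

send_rows(moves=[0,1,0,0,0,1,0,0])

```text
clock: 15.68
tcp_pos: [0.5546, 0.2924, 0.0598]
orientation: [0.26, 3.131, 0.0]
contact_force: [0.1, -0.1, -3.0]
grip_width: 0.0252
```

```bash
python3 st.py 11
```

```text
15.675 [0.5546 0.2924 0.0598] [ 0.11 -0.1  -2.96] [2.5990e-01 3.1308e+00 3.0000e-04]
tray x,y mm -32.686019021985985 146.77069553806825 force along y -0.07582772335940235 (array([   5.6, -297.4,   -0.8]), np.float64(0.01), np.float64(80.51))
```

View pics/s11.png

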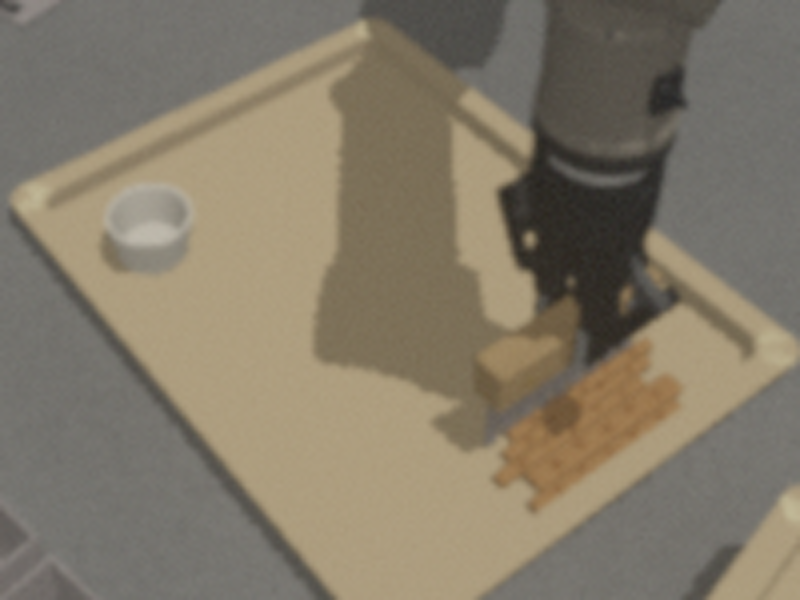

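send_rows(moves=[0,1,0,0,0,1,0,0])

```text
clock: 16.02
tcp_pos: [0.5548, 0.2933, 0.0598]
orientation: [0.26, 3.131, 0.0]
contact_force: [0.2, -0.7, -2.2]
grip_width: 0.0247
```

send_rows(moves=[0,1,0,0,0,1,0,0])

```text
clock: 16.27
tcp_pos: [0.555, 0.2943, 0.0598]
orientation: [0.26, 3.131, 0.0]
contact_force: [-0.5, -0.6, -2.2]
grip_width: 0.0253
```

send_rows(moves=[0,1,0,0,0,1,0,0])

```text
clock: 16.52
tcp_pos: [0.555, 0.2945, 0.0598]
orientation: [-0.261, -3.13, 0.001]
contact_force: [-0.5, -2.4, -1.2]
grip_width: 0.0254
```

The row has closed up: motion stalled and the force is rising. A touch more.

send_rows(moves=[0,0.5,0,0,0,0.5,0,0])

```text
clock: 16.77
tcp_pos: [0.555, 0.2945, 0.0597]
orientation: [-0.261, -3.13, 0.002]
contact_force: [-1.0, -5.0, 1.6]
grip_width: 0.0251
```

```bash
python3 st.py 12
```

```text
16.775 [0.555  0.2945 0.0597] [-1.   -5.04  1.57] [-2.6090e-01 -3.1301e+00  2.1000e-03]
tray x,y mm -32.592890534428946 148.99503129351086 force along y -5.137115912313638 (array([   5.5, -299.6,   -0.4]), np.float64(-0.03), np.float64(80.47))
```

send_rows(moves=[0,0,0,0,0,0,0,0,0,0,0,0])

```text
clock: 17.25
tcp_pos: [0.5551, 0.2946, 0.0597]
orientation: [-0.261, -3.13, 0.002]
contact_force: [-2.0, -4.7, 0.1]
grip_width: 0.0247
```

```bash
python3 st.py 13; python3 -c "
from h import *
i,K,T=cam('side');crop(i,140,250,260,330,6,'d13b.png')
i,K,T=cam('wrist');cv2.imwrite('pics/w13.png',i[:,:,::-1])"
```

```text
17.25 [0.5551 0.2946 0.0597] [-2.02 -4.71  0.14] [-2.6100e-01 -3.1302e+00  2.0000e-03]
tray x,y mm -32.579475807757554 149.02147154360668 force along y -4.9822586803435485 (array([   5.5, -299.6,   -0.4]), np.float64(-0.03), np.float64(80.47))
```

View pics/d13b.png

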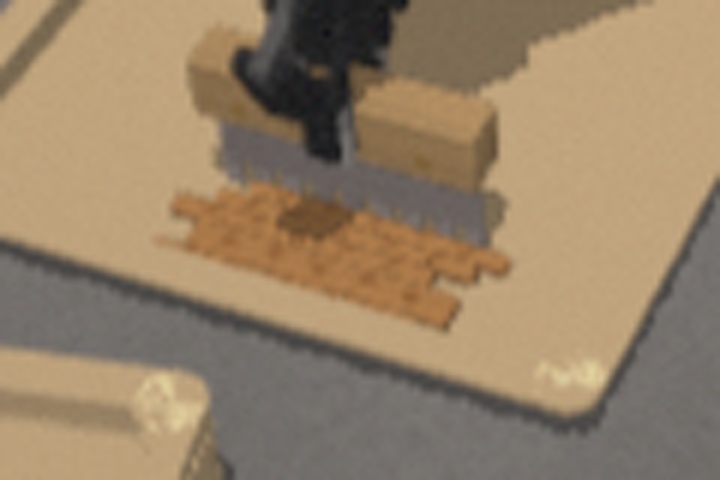

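View pics/w13.png

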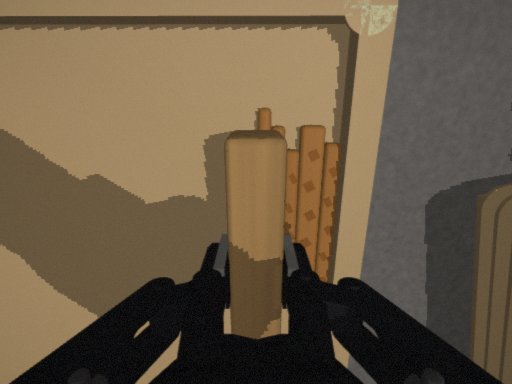

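```bash
python3 - <<'E'
from mv import *
i,K,T=cam("wrist");crop(i,210,90,390,300,2.8,"w14.png")
a=np.deg2rad(80.5);ey=np.array([np.cos(a),np.sin(a)]);ex=np.array([ey[1],-ey[0]])
def f(u,v,z):
    d=plane(K,T,u,v,z)[:2]-[.5626,.1422];return (np.array([d@ex,d@ey])*1000).round(1)
# rim edges at row 200: find profile
for v in(175,215):
    print(v,[tuple(map(int,i[v,u])) for u in range(284,384,2)])
    for u in (290,299,322,327,340,345,355,375): print(u,f(u,v,.015),f(u,v,.024),f(u,v,.006))
E
```

```text
175 [(126, 95, 59), (115, 81, 46), (144, 97, 52), (133, 85, 42), (130, 83, 42), (137, 92, 46), (142, 97, 50), (92, 61, 31), (116, 81, 40), (143, 98, 50), (149, 103, 55), (149, 103, 53), (152, 104, 57), (149, 104, 54), (150, 103, 53), (153, 106, 58), (152, 105, 57), (152, 103, 57), (143, 97, 52), (99, 68, 36), (112, 76, 38), (141, 98, 52), (148, 102, 55), (146, 98, 51), (129, 82, 39), (131, 85, 43), (129, 83, 41), (86, 63, 36), (78, 65, 49), (75, 64, 44), (139, 117, 87), (171, 146, 107), (168, 143, 104), (166, 139, 102), (169, 142, 103), (169, 143, 105), (168, 141, 101), (167, 140, 102), (170, 144, 104), (168, 142, 104), (167, 141, 103), (166, 141, 103), (168, 141, 104), (168, 142, 102), (165, 140, 103), (123, 111, 92), (95, 91, 87), (96, 93, 89), (93, 89, 85), (93, 87, 86)]
290 [-65.  172.1] [-67.3 170.9] [-62.6 173.2]
299 [-65.  178.4] [-67.3 177. ] [-62.6 179.8]
322 [-65.  194.6] [-67.3 192.3] [-62.6 196.8]
327 [-64.9 198.1] [-67.3 195.7] [-62.6 200.5]
340 [-64.9 207.2] [-67.3 204.4] [-62.6 210. ]
345 [-64.9 210.7] [-67.3 207.7] [-62.6 213.7]
355 [-64.9 217.7] [-67.3 214.4] [-62.6 
[... 495 characters left out ...]
167, 141, 104), (165, 138, 99), (167, 142, 103), (167, 140, 103), (167, 141, 103), (165, 138, 101), (166, 141, 103), (169, 143, 104), (167, 139, 101), (165, 140, 101), (168, 141, 105), (166, 139, 100), (166, 142, 102), (137, 118, 95), (95, 91, 88), (95, 91, 88), (93, 91, 87), (94, 91, 87), (92, 91, 87), (91, 89, 85), (92, 90, 86)]
290 [-34.5 173.3] [-38.3 172.1] [-30.6 174.4]
299 [-34.5 179.9] [-38.3 178.4] [-30.6 181.4]
322 [-34.5 196.9] [-38.3 194.5] [-30.6 199.2]
327 [-34.5 200.5] [-38.3 198. ] [-30.6 203. ]
340 [-34.5 210.1] [-38.3 207.2] [-30.6 213.1]
345 [-34.5 213.8] [-38.3 210.7] [-30.6 217. ]
355 [-34.5 221.2] [-38.3 217.7] [-30.6 224.7]
375 [-34.5 235.9] [-38.3 231.7] [-30.6 240.1]
```

View pics/w14.png

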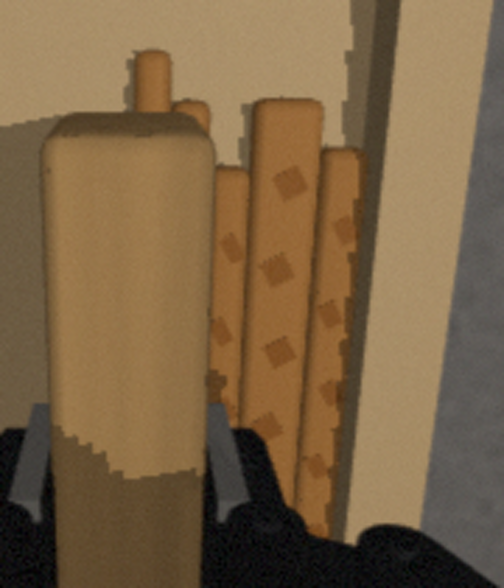

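The wrist view shows the row seated: the outermost stick's edge (col 338) is against the rim face (col 341) and parallel to it. Holding steady at about 5 N. Now I back off, then lift.

send_rows(moves=[0,-1,0,0,0,-3,0,0,0,-8,0,0,0,-15,0,0,0,-22,-10,0,0,-25,-30,0,0,-28,-60,0,0,-30,-90,0])

```text
clock: 18.5
tcp_pos: [0.5506, 0.2658, 0.1523]
orientation: [0.261, 3.13, 0.002]
contact_force: [0.2, -0.1, -2.6]
grip_width: 0.0246
```

send_rows(moves=[0,-50,-20,0,0,-105,-40,0,0,-162,-40,0,0,-162,-40,0])

```text
clock: 19.0
tcp_pos: [0.5233, 0.1004, 0.1919]
orientation: [0.273, 3.128, -0.0]
contact_force: [0.4, 0.9, -2.0]
grip_width: 0.0252
```

```bash
python3 st.py 15; python3 - <<'E'
from m import *
a=np.deg2rad(80.5);ey=np.array([np.cos(a),np.sin(a)]);ex=np.array([ey[1],-ey[0]])
for n in("side","scene","wrist"):
    i,K,T=cam(n)
    if n=="wrist": cv2.imwrite("pics/w15.png",i[:,:,::-1]);continue
    H,S,V=hsv(i)
    for m in comp((S>(115 if n=="side" else 90))&(H<30),amin=300):
        ys,xs=np.where(m);P=castmask(m,K,T,.0125)
        d=(P-np.array([.5626,.1422]));y=d@ey*1000;x=d@ex*1000
        if abs(x).max()<200 and abs(y).max()<240: print(n,m.sum(),"x",x.min(),x.max(),"y",y.min(),y.max(),rect(P))
E
```

```text
19.0 [0.5233 0.1004 0.1919] [ 0.38  0.9  -2.03] [ 2.7340e-01  3.1279e+00 -5.0000e-04]
tray x,y mm -31.87211911320642 -47.693943115069374 force along y 0.9546480069427087 (array([   5.8, -102.9,  131.4]), np.float64(-0.49), np.float64(80.01))
side 683 x -110.37625478978543 45.372865247370314 y 150.9540432610177 200.00445403084143 [558.4 320.9 559.5 320.7 155.8  48.9  -9.4]
scene 886 x -107.51663351431085 47.61303655798682 y 149.6453059462057 203.20212089258794 [562.2 321.2 562.1 321.1 155.2  53.5  -9.4]
```

View pics/d15.png

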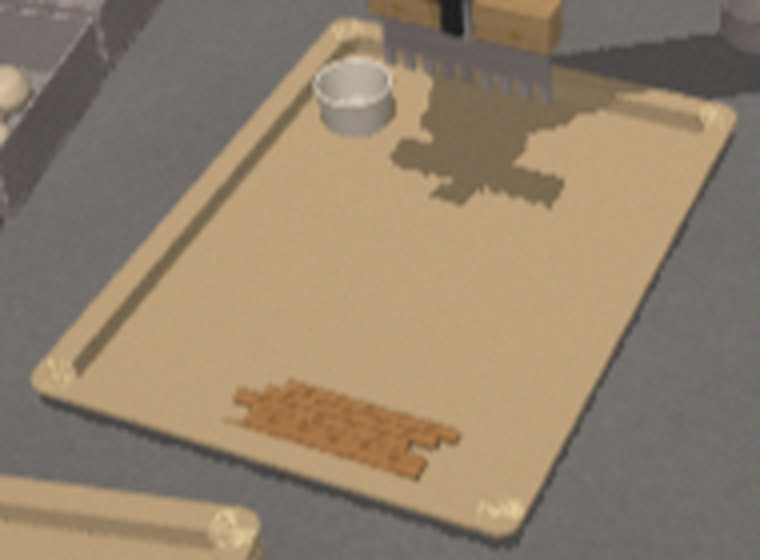

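View pics/w15.png

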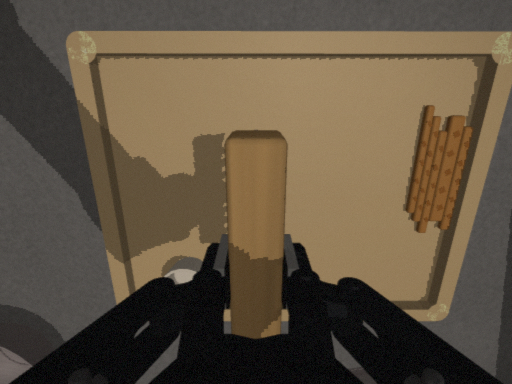

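```bash
python3 -c "
import cv2;i=cv2.imread('pics/w15.png')[90:250,390:512];cv2.imwrite('pics/w15c.png',cv2.resize(i,None,fx=3.7,fy=3.7,interpolation=cv2.INTER_CUBIC))"
```

```text
(no output)
```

View pics/w15c.png

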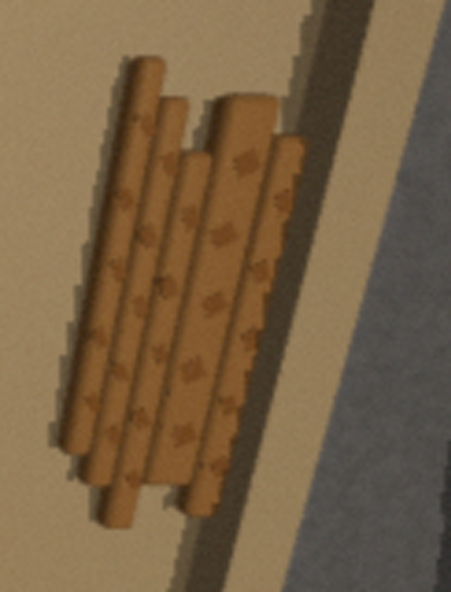

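The row stayed closed and parallel along the rim (wrist crop, (190,300)). Now I return the comb.

```bash
python3 - <<'E'
from mv import *
o=r.get_obs();print(o["clock"],o["tcp_pos"],o["qvel"].round(3));print(delta((.4580,-.3412,.20),93.99))
E
```

```text
19.25 [0.52375399 0.1078057  0.19026258] [-0.003  0.008  0.     0.001  0.002  0.     0.002]
(array([  -8.3, -453.7,  -10.2]), np.float64(-13.36), np.float64(80.63))
```

send_rows(moves=[-1,-40,-5,0,-2,-95,-10,0,-3,-150,-10,-2,-4,-205,-10,-4,-5,-260,-10,-6,-6,-315,-10,-9,-7,-365,-10,-11,-8,-405,-10,-13.4])

```text
clock: 20.25
tcp_pos: [0.4649, -0.2958, 0.1998]
orientation: [-0.11, 3.14, -0.0]
contact_force: [0.9, -0.2, -1.8]
grip_width: 0.0252
```

send_rows(moves=[0,0,0,0,0,0,0,0])

```text
clock: 20.5
tcp_pos: [0.4653, -0.2933, 0.1995]
orientation: [0.109, -3.139, -0.001]
contact_force: [0.3, -0.0, -3.1]
grip_width: 0.0254
```

```bash
python3 - <<'E'
from mv import *
o=r.get_obs();print(o["clock"],o["tcp_pos"],o["qvel"].round(3));print(delta((.4580,-.3412,.20),93.99))
E
```

```text
20.5 [ 0.46529905 -0.29332062  0.19951014] [-0.016 -0.009 -0.009  0.01  -0.    -0.002  0.   ]
(array([ 10.6, -47.3,  -0.5]), np.float64(-0.01), np.float64(93.98))
```

send_rows(moves=[4,-20,0,0,9,-40,0,0,10.6,-47.5,0,0,10.6,-47.5,0,0,10.6,-47.5,0,0,10.6,-47.5,0,0])

```text
clock: 21.25
tcp_pos: [0.4576, -0.3417, 0.1997]
orientation: [0.109, -3.14, -0.001]
contact_force: [-0.1, -0.2, -1.3]
grip_width: 0.0249
```

```bash
python3 - <<'E'
from mv import *
o=r.get_obs();print(o["clock"],o["tcp_pos"],o["qvel"].round(3));print(delta((.4580,-.3412,.125),93.99))
i,K,T=cam("side");crop(i,220,70,360,170,5,"d16.png")
i,K,T=cam("wrist");cv2.imwrite("pics/w16.png",i[:,:,::-1])
E
```

```text
21.25 [ 0.45758355 -0.34170182  0.19972008] [ 0.004 -0.001  0.003 -0.002 -0.     0.001  0.003]
(array([-0.5,  0.4, 74.7]), np.float64(-0.01), np.float64(93.98))
```

View pics/d16.png

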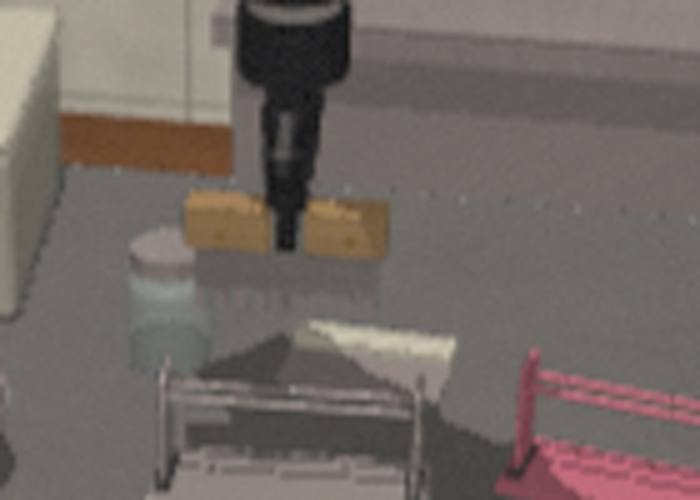

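View pics/w16.png

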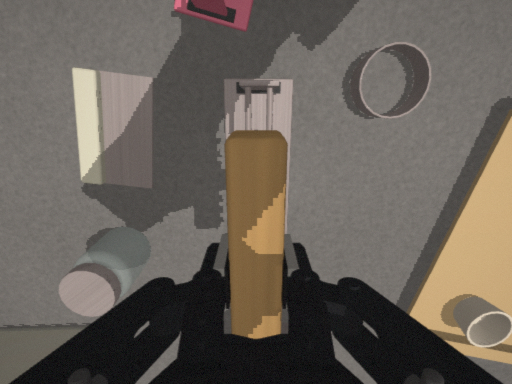

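Bars (cols 248/269) sit symmetric about the grip. Lowering stepwise.

send_rows(moves=[0,0,30,0,0,0,55,0,0,0,65,0,0,0,75,0,0,0,80,0,0,0,80,0])

```text
clock: 22.1
tcp_pos: [0.4573, -0.3427, 0.1199]
orientation: [-0.107, 3.14, -0.0]
contact_force: [0.2, -0.0, -1.3]
grip_width: 0.0251
```

```bash
python3 - <<'E'
from mv import *
o=r.get_obs();print(o["clock"],o["tcp_pos"],o["contact_force"]);print(delta((.4580,-.3412,.0825),93.99))
i,K,T=cam("side");crop(i,220,90,360,190,5,"d17.png")
E
```

```text
22.1 [ 0.45730204 -0.34274752  0.1199249 ] [ 0.24548399 -0.03262849 -1.26048343]
(array([-0.8,  1.5, 37.4]), np.float64(-0.09), np.float64(93.9))
```

View pics/d17.png

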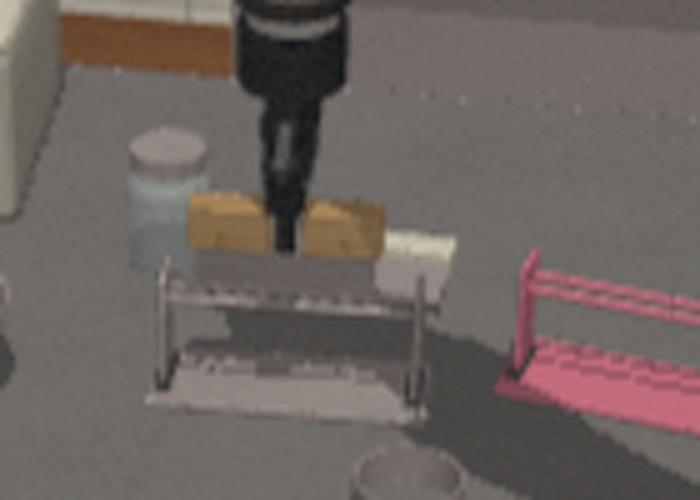

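The teeth are entering the slot with no contact force. Next comes a 1 mm y-correction and a further descent.

send_rows(moves=[0,1,5,0,0,1,13,0,0,1,21,0,0,1,28,0,0,1,33,0,0,1,35,0,0,1,35,0])

```text
clock: 23.02
tcp_pos: [0.4571, -0.3418, 0.0847]
orientation: [0.107, -3.14, 0.0]
contact_force: [-0.5, -0.0, -0.6]
grip_width: 0.0252
```

```bash
python3 - <<'E'
from mv import *
o=r.get_obs();print(o["clock"],o["tcp_pos"],o["contact_force"]);print(delta((.4580,-.3412,.0815),93.99))
E
```

```text
23.025 [ 0.45711149 -0.34176595  0.08472576] [-0.48064173 -0.01832916 -0.60926221]
(array([-0.9,  0.5,  3.2]), np.float64(-0.1), np.float64(93.89))
```

send_rows(moves=[0,0,1,0,0,0,2,0,0,0,2,0])

```text
clock: 23.4
tcp_pos: [0.4571, -0.3417, 0.0828]
orientation: [-0.107, 3.14, -0.0]
contact_force: [-0.2, -1.1, -2.7]
grip_width: 0.0248
```

send_rows(moves=[0,0,0.7,0,0,0,0.7,0])

```text
clock: 23.65
tcp_pos: [0.4571, -0.3416, 0.082]
orientation: [0.107, -3.14, -0.0]
contact_force: [-0.3, 0.2, -2.7]
grip_width: 0.0252
```

send_rows(moves=[0,0,0.7,0,0,0,0.7,0])

```text
clock: 23.9
tcp_pos: [0.4572, -0.3417, 0.0816]
orientation: [-0.107, 3.14, 0.0]
contact_force: [-0.2, 1.6, 1.1]
grip_width: 0.0254
```

send_rows(moves=[0,0,0.5,0,0,0,0.5,0])

```text
clock: 24.15
tcp_pos: [0.4572, -0.3417, 0.0815]
orientation: [-0.107, 3.139, 0.0]
contact_force: [-2.8, 1.9, 7.0]
grip_width: 0.0249
```

Seated, with an upward force of 7 N. Release and lift.

send_rows(moves=[0,0,0,0,0,0,0,0,0,0,0,0,0,0,0,0,0,0,0,0], hand=0)

```text
clock: 24.78
tcp_pos: [0.4572, -0.3417, 0.0808]
orientation: [0.107, -3.14, -0.0]
contact_force: [-0.3, -0.8, -0.7]
grip_width: 0.0854
```

send_rows(moves=[0,0,-5,0,0,0,-15,0,0,0,-40,0,0,0,-80,0,0,0,-120,0,0,0,-120,0,0,0,-120,0])

```text
clock: 25.65
tcp_pos: [0.457, -0.3414, 0.201]
orientation: [-0.107, 3.14, 0.0]
contact_force: [-0.1, 0.5, 0.2]
grip_width: 0.0855
```

```bash
python3 - <<'E'
from m import *
o=r.get_obs();print(o["clock"],o["tcp_pos"],o["contact_force"],o["grip_width"])
i,K,T=cam("wrist");H,S,V=hsv(i);cv2.imwrite("pics/w18.png",i[:,:,::-1])
q=np.zeros(S.shape,bool);q[105:285,230:290]=1
for m in comp(q&(S>90)&(H<30),amin=300): print(rect(castmask(m,K,T,.114)))
i,K,T=cam("side");crop(i,220,90,360,190,5,"d18.png");crop(i,110,185,300,325,4,"d19.png")
i,K,T=cam("scene");crop(i,190,180,390,330,4,"s19.png")
E
```

```text
25.65 [ 0.45696482 -0.34142494  0.20097313] [-0.05110935  0.5245363   0.15043366] 0.08554692283396445
[ 457.3 -342.7  457.4 -342.6  138.4   25.3    3.9]
```

View pics/d18.png

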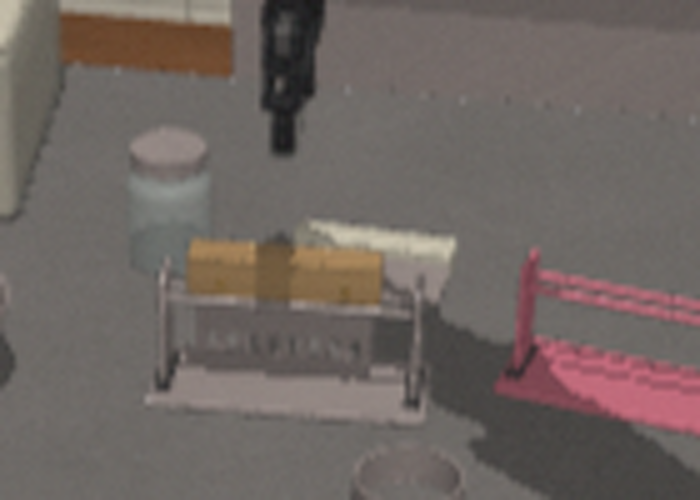

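View pics/w18.png

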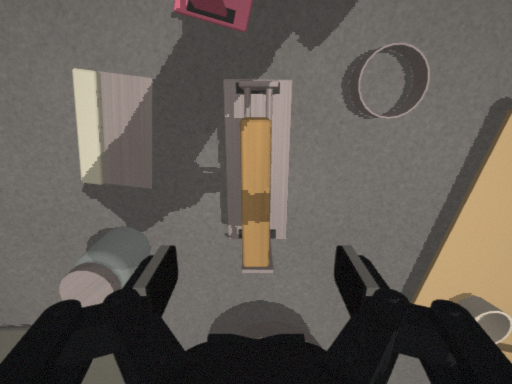

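View pics/s19.png

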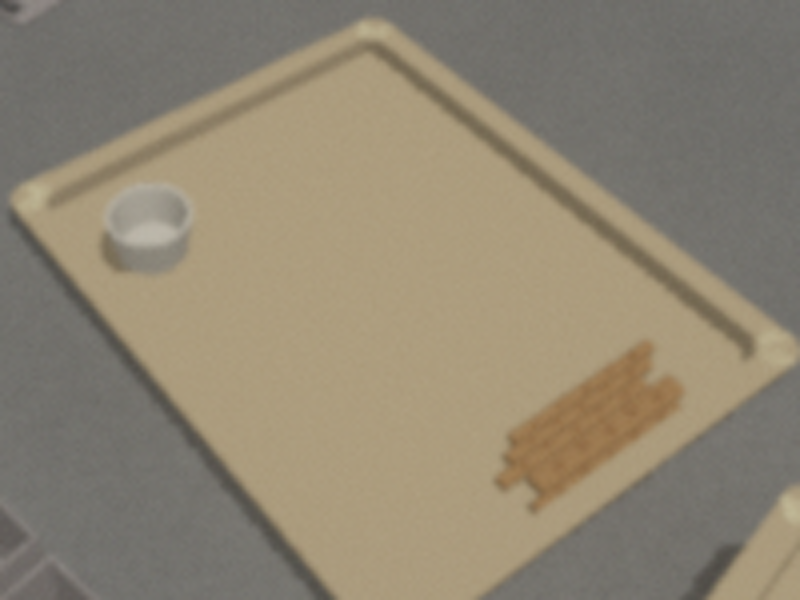

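The comb hangs level on both bars, within about 3 mm of where it started. There is time to spare, so I take one close look from above to measure the row width.

```bash
python3 - <<'E'
from mv import *
print(delta((.53,.15,.22),94))
E
```

```text
(array([-106.7,  485.1,  -19.8]), np.float64(-0.1), np.float64(93.9))
```

send_rows(moves=[-12,55,-10,0,-25,112,-20,0,-38,170,-20,0,-51,230,-20,0,-64,290,-20,0,-77,350,-20,4,-90,410,-20,9,-105,465,-20,13.4])

```text
clock: 26.8
tcp_pos: [0.5297, 0.1315, 0.2201]
orientation: [-0.263, -3.129, 0.001]
contact_force: [0.7, -0.4, 0.6]
grip_width: 0.0854
```

send_rows(moves=[0,45,0,0,0,80,0,0,0,100,0,0,0,100,0,0,0,100,0,0,0,100,0,0])

```text
clock: 27.55
tcp_pos: [0.5469, 0.2261, 0.221]
orientation: [-0.264, -3.13, 0.001]
contact_force: [-0.7, 0.6, -0.2]
grip_width: 0.0854
```

```bash
python3 - <<'E'
from m import *
o=r.get_obs();print(o["clock"],o["tcp_pos"])
i,K,T=cam("wrist");np.savez("w20.npz",i=i,K=K,T=T);cv2.imwrite("pics/w20.png",i[:,:,::-1])
E
```

```text
27.55 [0.54693113 0.22607873 0.2209893 ]
```

View pics/w20.png

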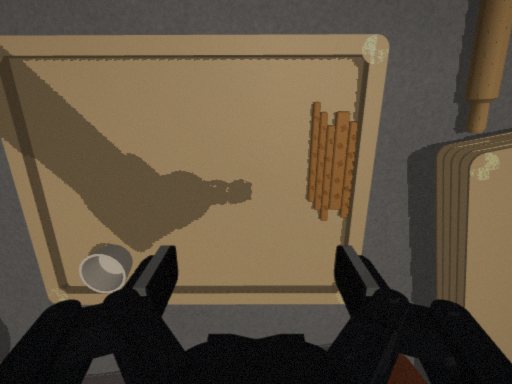

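```bash
python3 - <<'E'
from m import *
z=np.load("w20.npz");i,K,T=z["i"],z["K"],z["T"]
cv2.imwrite("pics/w20c.png",cv2.resize(i[85:235,290:400],None,fx=4,fy=4,interpolation=cv2.INTER_CUBIC)[:,:,::-1])
a=np.deg2rad(80.5);ey=np.array([np.cos(a),np.sin(a)]);ex=np.array([ey[1],-ey[0]])
def f(u,v,h):
    d=plane(K,T,u,v,h)[:2]-[.5626,.1422];return (np.array([d@ex,d@ey])*1000).round(1)
H,S,V=hsv(i)
for v in(135,150,165,180,195):
    c=np.where(S[v,295:358]>148)[0]+295; 
    g=V[v,350:400].astype(int); k=np.where(np.diff(g)>25)[0]; e=np.where(np.diff(g)<-25)[0]
    print(v,c.min(),c.max(),"row",f(c.min()-.5,v,.015),f(c.max()+.5,v,.015),"rim in",[f(350+x+1,v,.024)[1] for x in k],"out",[f(350+x+1,v,.024)[1] for x in e], S[v,305:362:3])
E
```

```text
135 312 356 row [-70.3 148.7] [-70.1 204.9] rim in [np.float64(207.1)] out [] [ 96  99 138 169 162 163 164 172 161 164 163 161 163 162 166 162 170 160
 103]
150 311 355 row [-51.5 148.5] [-51.3 205.7] rim in [np.float64(206.8), np.float64(208.0)] out [] [ 99 101 162 165 168 163 165 165 164 164 161 162 162 164 163 160 162 127
  99]
165 310 353 row [-32.  148.4] [-31.9 205.3] rim in [np.float64(206.5), np.float64(207.7)] out [] [ 99 106 166 165 165 171 178 162 164 171 162 172 173 168 165 164 156 103
  98]
180 309 351 row [-11.9 148.3] [-11.7 204.9] rim in [np.float64(207.4)] out [] [101 132 165 169 176 171 168 165 165 163 175 181 167 168 164 166 119  97
 100]
195 308 350 row [  9.  148.2] [  9.2 205.8] rim in [np.float64(207.1)] out [] [102 151 168 166 170 172 169 169 171 170 175 181 168 165 164 156 101 100
 100]
```

View pics/w20c.png

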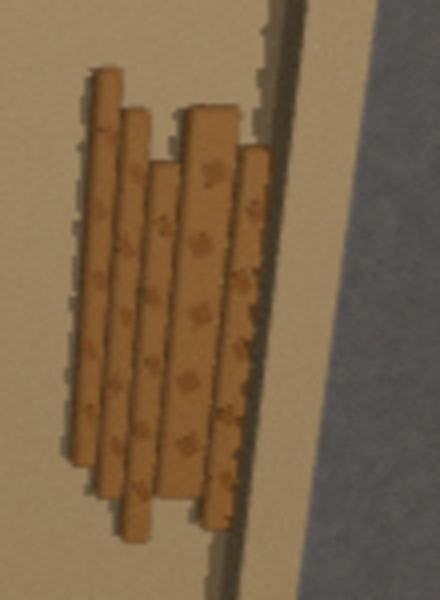

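The row spans 58.6 mm up to the rim face, its tilt is about 0.3°, and I see no open gaps. Handing in.

```bash
python3 -c "
from bench import r
print(r.hand_in())"
```

```text
the job is handed in; nothing more can be done
None
```

I took the comb from the grey rack and combed the five breadsticks into one row against the far short rim. I pressed until the force rose from under 1 N to about 5 N, held it for about half a second, then hung the comb back and handed in at about 28 s of the 67 s allowed. The hand-in gave no verdict.

**Row:** in the last wrist view the sticks lie flat and parallel, with no visible gaps. The row reaches 58.6 mm from its inner edge to the rim face and is tilted about 0.3°. I inferred about 58 mm for a row with no gaps from the thresholds in the task text.

**Comb:** it hangs level on both bars, about 3.5 mm from its starting position, mostly along the rack. The gripper is open and clear of everything.

**Bystanders:** none was touched. I checked this only by eye in the pictures, not by measuring.

**Disagreement:** my first estimate of the tray's position, from the scene and side cameras, put the rim about 3 mm farther out than the wrist camera did. I relied on the wrist view and on the force felt.

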